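# Shut down the sharpening corner: switch off, nest the cups, dry the board

## Robot

A 6-joint arm with a two-finger parallel gripper is mounted at the origin on the work surface. World frame = base frame: x ahead of the robot, y to its left, z up, the work surface at z = 0. Lengths are in m, angles in rad, forces in N, time in s.
With the tool pointing down it reaches from about 0.425 to 0.95 m from the base axis. Payload 3.5 kg.
Tool frame: the origin (TCP) lies at the very end of the fingers, on their centre line; the grasp point (between the pads) lies 19 mm behind it (ctrl.pinch_z is the distance from the TCP to the grasp point, in m); z points along the fingers, y is the line along which they close (so a half turn about z gives the same grasp; the last joint's range is limited). The gripper opens to 85 mm and grips with 20 to 120 N. Pads are 22 mm wide; open, the fingers measure 114 mm over their backs; the gripper's body (76 mm by 85 mm) begins 54 mm behind the grasp point. The pads swing forward as they close: fully open they stand 13 mm farther back than shut.
Start: joints at [-1.381, 0.286, 1.577, -0, 1.279, -0.15], TCP at [0.225, -0.636, 0.195] pointing down, gripper open.
Joint ranges: [-2.77, 2.77], [-0.9, 2.22], [0.21, 2.48], [-1.53, 4.67], [0.24, 2.81], [-2.84, 2.84]. Speed limits (rad/s): [2.79, 2.79, 3.14, 3.14, 3.14, 3.14].

## Interface

Orientations are given as a unit quaternion [x, y, z, w].
In Python, from plant import ctrl gives the robot as it stands. The module is installed in compiled form; this text tells all that it offers.
- The arm moves only by the shell command python3 -m crank 'ROWS' [OPENING] [FORCE]. ROWS is JSON, a list of rows, each a list of 6 numbers: the shift along the tool's x, y, z in cm, then the turn, a rotation vector about the tool's x, y, z in rad. In form: [[tx, ty, tz, rx, ry, rz], ...]. A call has 1 to 10 rows; each row is the pose to reach, as a shift and turn from the pose commanded when the call began, along the tool's axes at that moment; what a row does not reach only later rows make up. A row lasts 1/10 s, in which the tool goes at most 50 mm and 8.59 degrees, less where a joint would pass 70% of its speed; a pose out of reach is approached as far as the arm can. A call with a gripper value outside its range is refused whole. OPENING is the opening, from 0 (shut) to 1 (fully open), set as the call begins (- or left out, the last holds). The fingers move at their own pace and stop on an object; FORCE is the grip in N (left out, the last holds). Time passes only in rows, so rows that repeat a pose let the fingers close. It gives the time, the measured TCP pose, the force, the opening and the grip force at its end, in the units of the state.
- ctrl.get_state(): the state, without advancing time (a new reading comes with each control period).
- ctrl.read_camera(name): name is "side" or "top" or "wrist"; returns (picture, depth): 420x560x3 uint8, blue, green, red; 420x560 float32, m along the optical axis (not along the pixel's ray), 0 where there is no reading.
- ctrl.camera_info(name): a dict with "K" (3x3 intrinsics, pixels), "origin" and "orientation" of the camera in the world. Camera axes: x right, y down, z forward; pixel columns grow to the right and rows downward; lengths in m; the calibration is good to about 2 mm. A picture is of the moment at which its call begins: read the wrist's pose just before it. camera_info takes no time and is no camera call; for the wrist camera it gives the pose at the moment of the call.
- ctrl.sign_off(): hands the job in; it is judged then, once.
The state is a dict: "time": time; "qpos": joint angles; "dq": joint speeds; "joint_efforts": joint torques, N m; "eef_pos": TCP position; "tcp_rot": TCP orientation; "contact_force": force on the tool from outside, world axes, zero at the start; "wrist_torque": the same for the moment, N m; "opening": opening from 0.0 (shut) to 1.0 (fully open); "finger_force": force on a finger pad.
Only numpy, scipy, OpenCV 4.12 (cv2) and the standard library are available. Lean on these libraries where they do the work, as an engineer would, in place of code of your own. Each camera call takes 0.05 s, during which the arm holds its last target. There are 200 camera calls.

## Task

Close down the sharpening corner. First turn the isolator knob clockwise until it clicks over into its second position, then nest all the loose aluminium cups upright in size order, each inside the next larger one there is, with the largest cup standing on the bench. Last, lean the honing board, cork side up, lengthwise and squarely on the wooden rest with its lower end behind the front lip and its back on the upright, and leave the other things on the bench where they are.

Things in the scene. Friction and masses are not known exactly. Their poses are not given: they have to be found in the camera images.
- isolator (a joint): knob of the grey isolator box (box 100 x 100 x 45 mm, fixed to the bench), angle about the vertical: 0 = on, grows clockwise seen from above, stop at 1.4. An over-centre spring holds it at 0 with about 0.13 N m; the resistance falls to nothing at 0.7, past which the knob snaps on by itself to 1.4.
- isolator_grip (a point): point on the knob's axis at gripping height, 83 mm above the bench. The black grip bar is 44 mm long (along this point's x axis, which turns with the knob), 14 mm wide (its y axis), its top 8 mm above this point; a disc lies 24 mm below the point.
- cup_base: the largest cup, plain aluminium, 86 mm across the rim (inside 81 mm), 52 mm tall, solid bottom 24 mm thick, loose, too wide to grip; the others go into it. Origin at the centre of its underside, z up.
- cup_35: one of the graded plain aluminium cups, round, 70 mm across the rim, 64 mm across the foot, 52 mm tall, wall 2 mm, solid bottom 24 mm thick; origin at the centre of its underside, z up its axis. May be absent (None).
- cup_30: one of the graded plain aluminium cups, round, 60 mm across the rim, 54 mm across the foot, 52 mm tall, wall 2 mm, solid bottom 24 mm thick; origin at the centre of its underside, z up its axis. May be absent (None).
- cup_25: one of the graded plain aluminium cups, round, 50 mm across the rim, 44 mm across the foot, 52 mm tall, wall 2 mm, solid bottom 24 mm thick; origin at the centre of its underside, z up its axis. May be absent (None).
- cup_20: one of the graded plain aluminium cups, round, 40 mm across the rim, 34 mm across the foot, 52 mm tall, wall 2 mm, solid bottom 24 mm thick; origin at the centre of its underside, z up its axis. May be absent (None).
- cup_15: one of the graded plain aluminium cups, round, 30 mm across the rim, 24 mm across the foot, 52 mm tall, wall 2 mm, solid bottom 24 mm thick; origin at the centre of its underside, z up its axis. May be absent (None).
- board: honing board, plywood 140 mm long (x) x 56 mm wide (y) x 14 mm thick (z), 0.12 kg, brown cork on its upper (+z) face; lies flat at the start. Origin at the centre of its underside; the two ends are alike.
- board_center (a point): centre of the honing board, axes as board.
- rest: wooden drying rest fixed to the bench: base 120 mm (x) x 100 mm (y), its top 10 mm high; front lip along y at its -x edge (x -60 to -50 mm, 22 mm high); upright slab 90 mm wide with its front face at x = 30 mm and its top 100 mm high. A board with its foot at the lip leans about 50 degrees from level, its top to +x. Origin at the centre of the base's underside, on the bench.
- tin: bystander among the cups: closed dark steel tin, 55 mm across, 40 mm tall, origin at the underside's centre
- stone: bystander: grey sharpening stone lying flat, 100 x 40 x 20 mm (x, y, z), origin at the underside's centre
- screwdriver: bystander: screwdriver lying beyond the cups
- hammer: bystander: hammer lying at the back
- oil: bystander: blue oil bottle with red cap, 52 mm across, 130 mm tall

How it is judged:
By the outcome, as a careful person would: the job done as asked, in the order asked, and still so for the second after the job is handed in, with the robot touching nothing.
Of cup_35, cup_30, cup_25, cup_20, cup_15 only 3 to 5 are there at a start; the rules pass over those that are not, and their reading is None.
At some moment in a run one of cup_base, cup_35, cup_30, board may be knocked a few centimetres aside while the robot is not near it.
Once in a run the grip may slacken for a moment while it holds something.
It also fails if it takes over 210 s, if anything falls off the work surface, if the arm or the gripper's body presses on something with over 40 N, if the wrist force passes 120 N, or if a joint passes its speed limit or range.

## Working session

There is one attempt and no reset: what is moved stays moved. The work goes in short steps, Python scripts to look and compute and a shell command to move; the robot and the scene stay as the last step left them, time stands still between calls to the robot, and variables do not carry over. Pictures are saved under pics/ and viewed, at most 16 in all, crops included, and the job is handed in when it is done.

```bash
mkdir -p pics; cat > h.py <<'E'
import numpy as np, cv2
from scipy.spatial.transform import Rotation as R
from plant import ctrl
def cam(n):
    i=ctrl.camera_info(n); p,d=ctrl.read_camera(n)
    return p,d,np.array(i["K"]),np.array(i["origin"]),R.from_quat(i["orientation"]).as_matrix() if np.size(i["orientation"])==4 else np.array(i["orientation"])
def ray(u,v,K,o,Rm,z):
    d=Rm@np.linalg.solve(K,[u,v,1.0]); return o+d*(z-o[2])/d[2]
def cloud(d,K,o,Rm):
    v,u=np.indices(d.shape); p=np.stack([(u-K[0,2])/K[0,0]*d,(v-K[1,2])/K[1,1]*d,d],-1)
    P=p@Rm.T+o; P[d<=0]=np.nan; return P
E
python3 - <<'E'
from h import *
print(ctrl.get_state())
for n in("top","side"):
    p,d,K,o,Rm=cam(n); cv2.imwrite(f"pics/{n}0.png",p); np.savez(f"{n}0.npz",p=p,d=d,K=K,o=o,R=Rm); print(n,K,o,Rm)
E
```

```text
{'time': 0.0, 'qpos': array([-1.38100026e+00,  2.87161039e-01,  1.57818543e+00,  1.80027366e-05,
        1.27858193e+00, -1.50006126e-01]), 'dq': array([-0.00014231, -0.0005086 , -0.00140117, -0.00045631,  0.00116281,
        0.00076394]), 'joint_efforts': array([-7.94311709e-04, -4.05982339e+01, -2.92626625e+01, -2.15006826e-04,
        5.84664289e-03,  7.82092513e-06]), 'eef_pos': array([ 0.22486545, -0.63565896,  0.19334579]), 'tcp_rot': array([ 9.85601262e-01,  1.69082191e-01, -1.46183061e-05, -1.16781746e-03]), 'contact_force': array([-0.13107097,  0.94528948, -0.0988946 ]), 'wrist_torque': array([0.00344496, 0.01185435, 0.02910739]), 'finger_force': 0.0, 'opening': 0.9997250708438864}
top [[441.1763516    0.         276.56276137]
 [  0.         441.1763516  203.65181803]
 [  0.           0.           1.        ]] [0.36245411 0.03775142 1.40118178] [[ 0.00924474 -0.98656291  0.16312005]
 [-0.99994299 -0.00999241 -0.00376368]
 [ 0.00534307 -0.16307596 -0.98659905]]
side [[439.29413533   0.         282.61040111]
 [  0.         439.29413533 205.96846993]
 [  0.           0.           1.        ]] [ 0.3905266  -0.97023768  0.76378142] [[ 9.87695284e-01 -8.48541498e-02  1.31368941e-01]
 [-1.56389125e-01 -5.39566655e-01  8.27290920e-01]
 [ 6.83232313e-04 -8.37656014e-01 -5.46197707e-01]]
```

View pics/top0.png

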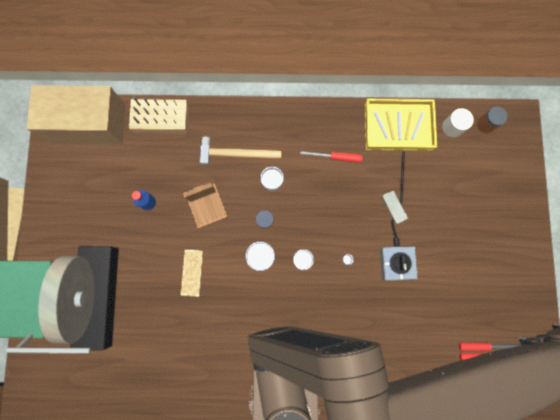

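View pics/side0.png

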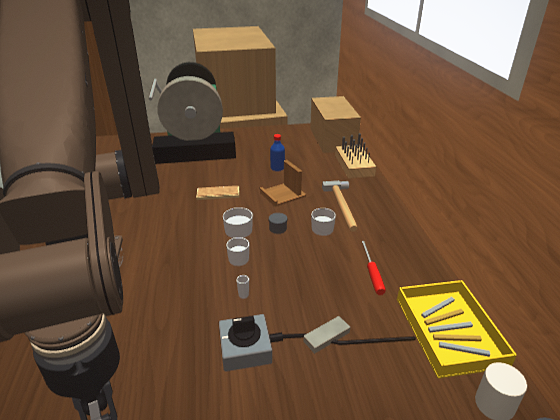

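The top view shows the base cup near (260,256), other cups at (272,178), (304,259) and (348,259), the tin at (264,219), the board at (192,273), the rest at (206,204), and the isolator at (400,263). The side view agrees. Next I'll measure them.

```bash
cat > meas.py <<'E'
from h import *
def rims(p,d,K,o,Rm,z=0.052,show=True):
    P=cloud(d,K,o,Rm); hsv=cv2.cvtColor(p,cv2.COLOR_BGR2HSV)
    m=((np.nan_to_num(P[...,2])>0.012)&(P[...,2]<0.06)&(np.abs(P[...,1])<0.7)&(P[...,0]>0.2)&(P[...,0]<0.9)).astype(np.uint8)
    n,l,s,c=cv2.connectedComponentsWithStats(m)
    for i in range(1,n):
        if s[i,4]<25: continue
        q=P[l==i]; top=q[q[:,2]>np.nanmax(q[:,2])-0.012]
        (cx,cy),r=cv2.minEnclosingCircle(top[:,:2].astype(np.float32))
        print(s[i],"z",np.round([np.nanmin(q[:,2]),np.nanmax(q[:,2])],3),"circ",np.round([cx,cy,2*r],4),"hsv",np.median(hsv[l==i],0), "rect",[np.round(a,3) for a in cv2.minAreaRect((q[:,:2]*1000).astype(np.float32))])
if __name__=="__main__":
    for n in("top","side"):
        f=np.load(n+"0.npz"); print(n); rims(f["p"],f["d"],f["K"],f["o"],f["R"])
    f=np.load("top0.npz");a=[cv2.resize(f["p"][130:310,170:440],None,fx=2.9,fy=2.9,interpolation=cv2.INTER_CUBIC)]
    cv2.imwrite("pics/topc.png",a[0])
E
python3 meas.py
```

```text
top
[ 67 106  57  37 401] z [0.012 0.06 ] circ [0.8448 0.6194 0.1939] hsv [ 16.  99. 111.] rect [array([808.203, 594.573]), array([ 90.568, 194.857]), np.float64(34.881)]
[ 129  107   58   25 1236] z [0.012 0.059] circ [0.8618 0.4205 0.1272] hsv [ 23.  62. 241.] rect [array([863.826, 420.692]), array([181.818,  72.543]), np.float64(89.846)]
[366 110  71  39 509] z [0.012 0.046] circ [ 0.838  -0.3678  0.2478] hsv [ 26. 145. 213.] rect [array([ 837.715, -368.717]), array([222.997, 122.313]), np.float64(89.977)]
[375 113  13  25  58] z [0.012 0.021] circ [ 0.8579 -0.3086  0.0883] hsv [ 84.  13. 224.] rect [array([ 857.398, -307.398]), array([87.996, 11.172]), np.float64(22.34)]
[397 113   5  27  71] z [0.012 0.018] circ [ 0.8547 -0.3659  0.09  ] hsv [ 37.  15. 225.] rect [array([ 854.718, -367.541]), array([89.561, 11.097]), np.float64(0.17)]
[406 113   6  23  47] z [0.012 0.021] circ [ 0.8611 -0.4001  0.0771] hsv [ 25. 117. 235.] rect [array([ 861.605, -397.712]), array([10.901, 76.875]), np.float64(78.376)]
[478 112  19  20 158] z [0.012 0.06 ] circ [ 0.8659 -0.6525  0.0577] hsv [ 12.
[... 6125 characters left out ...]
.float64(24.396)]
[428 322  41  10 196] z [0.012 0.02 ] circ [ 0.8546 -0.3711  0.0906] hsv [ 65.   14.5 187. ] rect [array([ 854.556, -369.771]), array([14.089, 90.398]), np.float64(89.764)]
[433 334  45   7 210] z [0.012 0.019] circ [ 0.855  -0.4008  0.0921] hsv [ 21. 163. 210.] rect [array([ 855.514, -398.122]), array([15.049, 91.473]), np.float64(78.314)]
[439 341  49  14 238] z [0.012 0.02 ] circ [ 0.8564 -0.4307  0.095 ] hsv [ 65.  15. 184.] rect [array([ 857.29 , -428.552]), array([13.687, 94.708]), np.float64(67.731)]
[476 376  46  43 757] z [0.012 0.06 ] circ [ 0.8578 -0.5511  0.0694] hsv [ 17.  47. 107.] rect [array([ 844.547, -561.23 ]), array([35.293, 69.466]), np.float64(37.731)]
```

View pics/topc.png

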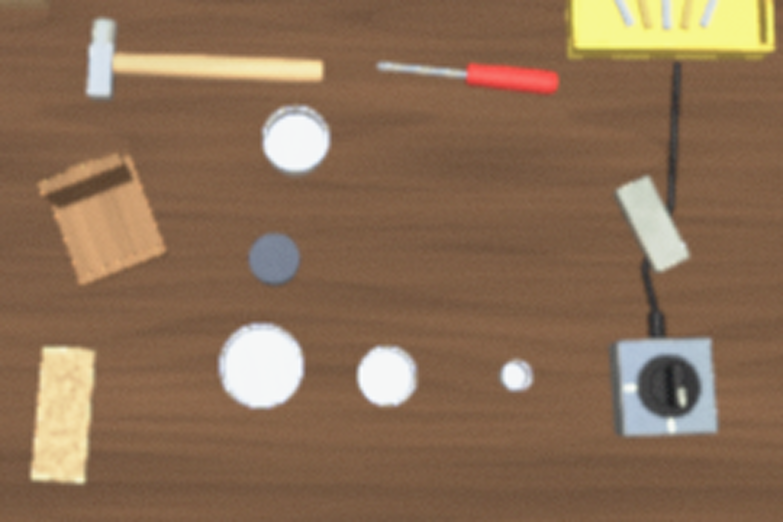

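The crop shows the knob bar at about (677,385), running nearly along world x with a white pointer toward the robot. I'll locate the isolator and work out the approach.

```bash
cat >> h.py <<'E'
def go(xyz,yaw=None,Rt=None):
    "row (cm, rad) from the present pose to a target pose; yaw = direction of tool x for a tool pointing down"
    s=ctrl.get_state(); R0=R.from_quat(s["tcp_rot"]); p=np.array(s["eef_pos"])
    if Rt is None: Rt=R.from_euler("z",yaw)*R.from_euler("x",np.pi)
    print(np.round(R0.inv().apply(np.array(xyz)-p)*100,2),np.round((R0.inv()*Rt).as_rotvec(),3))
def st():
    s=ctrl.get_state(); x=R.from_quat(s["tcp_rot"]).as_matrix()
    print(round(s["time"],1),np.round(s["eef_pos"],4),"yaw",round(float(np.arctan2(x[1,0],x[0,0])),3),"f",np.round(s["contact_force"],1),"open",round(s["opening"],3),"ff",round(s["finger_force"],1),"q",np.round(s["qpos"],2))
E
python3 - <<'E'
from h import *
for n in("top","side"):
    f=np.load(n+"0.npz"); P=cloud(f["d"],f["K"],f["o"],f["R"])
    near=(np.abs(P[...,0]-.41)<.08)&(np.abs(P[...,1]+.345)<.08)
    for a,b in((.04,.05),(.052,.066),(.084,.1)):
        q=P[near&(P[...,2]>a)&(P[...,2]<b)]; print(n,a,len(q),np.round(q.mean(0),4),cv2.minAreaRect((q[:,:2]*1000).astype(np.float32)))
go([0.33,-.345,.27],0.0)
go([0.41,-.345,.27],0.0)
E
```

```text
top 0.04 691 [ 0.4067 -0.3434  0.0443] ((407.5970764160156, -345.2857666015625), (99.62017822265625, 100.6163330078125), 2.829786539077759)
top 0.052 100 [ 0.4093 -0.3403  0.0566] ((410.24066162109375, -345.2883605957031), (58.50331115722656, 56.03571701049805), 49.691734313964844)
top 0.084 67 [ 0.4082 -0.3448  0.0889] ((408.52734375, -344.7726135253906), (41.11957550048828, 14.222258567810059), 0.33896130323410034)
side 0.04 1162 [ 0.4079 -0.3617  0.045 ] ((408.55902099609375, -348.63232421875), (99.7796630859375, 102.46334075927734), 2.461811065673828)
side 0.052 256 [ 0.4077 -0.3597  0.0573] ((408.2470397949219, -356.2872619628906), (64.42386627197266, 47.98041915893555), 0.20771260559558868)
side 0.084 150 [ 0.4079 -0.3503  0.0898] ((407.9488525390625, -348.04754638671875), (42.925716400146484, 16.540634155273438), 2.085752248764038)
[ 19.6  -23.92  -7.6 ] [-0.002  0.     0.34 ]
[ 27.14 -21.26  -7.6 ] [-0.002  0.     0.34 ]
```

```bash
python3 -m crank '[[27,-21.3,-7.6,0,0,0.32],[27,-21.3,-7.6,0,0,0.32],[27,-21.3,-7.6,0,0,0.32],[27,-21.3,-7.6,0,0,0.32],[27,-21.3,-7.6,0,0,0.32],[27,-21.3,-7.6,0,0,0.32],[27,-21.3,-7.6,0,0,0.32],[27,-21.3,-7.6,0,0,0.32],[27,-21.3,-7.6,0,0,0.32],[27,-21.3,-7.6,0,0,0.32]]' 1 60
python3 -m crank '[[0,0,0,0,0,0],[0,0,0,0,0,0],[0,0,0,0,0,0]]'
python3 - <<'E'
from h import *
st(); n="wrist"; p,d,K,o,Rm=cam(n); cv2.imwrite("pics/w1.png",p); print(o,Rm)
P=cloud(d,K,o,Rm)
near=(np.abs(P[...,0]-.41)<.08)&(np.abs(P[...,1]+.345)<.08)
for a,b in((.04,.05),(.052,.066),(.084,.1)):
    q=P[near&(P[...,2]>a)&(P[...,2]<b)]; print(n,a,len(q)); 
    if len(q): print(np.round(q.mean(0),4),cv2.minAreaRect((q[:,:2]*1000).astype(np.float32)))
for n in("top","side"):
    p,d,K,o,Rm=cam(n); cv2.imwrite(f"pics/{n}1.png",p)
go([0.408,-.345,.064],0.02)
E
```

```text
time: 1.1
eef_pos: [0.408, -0.346, 0.2699]
tcp_rot: [1.0, 0.01, -0.001, -0.0]
contact_force: [-0.1, 0.8, -0.1]
opening: 0.999
finger_force: 0.0
time: 1.4
eef_pos: [0.408, -0.3463, 0.2702]
tcp_rot: [1.0, 0.009, -0.0, -0.0]
contact_force: [-0.3, -0.2, -0.1]
opening: 1.0
finger_force: 0.0
1.4 [ 0.408  -0.3463  0.2702] yaw 0.018 f [-0.3 -0.2 -0.1] open 1.0 ff 0.0 q [-0.89 -0.07  1.83 -0.    1.39  0.66]
[ 0.47513929 -0.34534708  0.44997069] [[ 1.84389282e-02 -9.64650444e-01 -2.62886909e-01]
 [-9.99829915e-01 -1.78907902e-02 -4.47885863e-03]
 [-3.82721571e-04  2.62924781e-01 -9.64816259e-01]]
wrist 0.04 5025
[ 0.4122 -0.3478  0.0455] ((408.6802673339844, -347.71539306640625), (100.07662200927734, 100.14495086669922), 2.5999794006347656)
wrist 0.052 1284
[ 0.4105 -0.3479  0.0566] ((409.1031799316406, -347.4370422363281), (64.82432556152344, 64.12066650390625), 17.73912239074707)
wrist 0.084 602
[ 0.4097 -0.3478  0.0913] ((408.9714660644531, -347.6858215332031), (43.6790885925293, 13.945923805236816), 3.091766119003296)
[-2.000e-02 -9.000e-02  2.065e+01] [-0.     0.    -0.001]
```

View pics/top1.png

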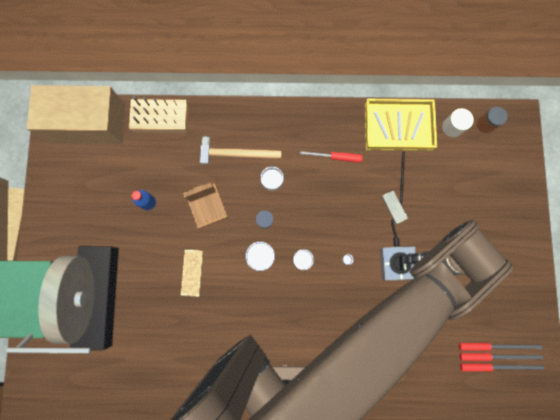

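View pics/w1.png

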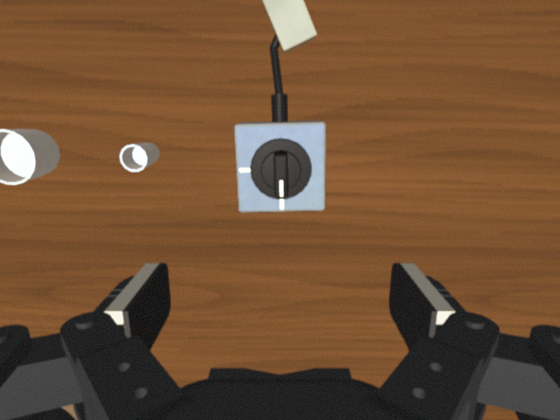

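Three cups are present (35, 30, 15), with nothing hidden under the arm. The wrist image shows the knob at (281,168), its pointer on the lower mark, and the second mark on the left, which is clockwise.

```bash
python3 -m crank '[[0.05,0.1,10,0,0,-0.03],[0.05,0.1,14,0,0,-0.03],[0.05,0.1,18,0,0,-0.03],[0.05,0.1,20.3,0,0,-0.03],[0.05,0.1,20.3,0,0,-0.03],[0.05,0.1,20.3,0,0,-0.03]]' 1 60
python3 -m crank '[[0,0,0,0,0,0],[0,0,0,0,0,0],[0,0,0,0,0,0],[0,0,0,0,0,0],[0,0,0,0,0,0],[0,0,0,0,0,0],[0,0,0,0,0,0],[0,0,0,0,0,0]]' 0 50
python3 -c "from h import *; st()"
```

```text
time: 2.15
eef_pos: [0.4088, -0.3462, 0.0674]
tcp_rot: [1.0, 0.025, -0.001, -0.001]
contact_force: [0.1, -0.3, 0.0]
opening: 0.999
finger_force: 0.0
time: 2.95
eef_pos: [0.409, -0.3465, 0.0676]
tcp_rot: [1.0, 0.025, -0.0, -0.0]
contact_force: [0.7, -1.1, 0.5]
opening: -0.0
finger_force: 0.0
3.0 [ 0.409  -0.3465  0.0676] yaw 0.05 f [ 0.7 -1.1  0.5] open -0.0 ff 0.0 q [-0.89  0.13  2.01  0.    1.    0.63]
```

```bash
python3 - <<'E'
from h import *
p,d,K,o,Rm=cam("side"); cv2.imwrite("pics/s2.png",cv2.resize(p[230:400,150:330],None,fx=3,fy=3))
p,d,K,o,Rm=cam("wrist"); cv2.imwrite("pics/w2.png",p); st()
E
```

```text
3.0 [ 0.409  -0.3465  0.0676] yaw 0.05 f [ 1.  -0.  -1.2] open -0.0 ff 0.0 q [-0.89  0.13  2.01 -0.    1.    0.63]
```

View pics/w2.png

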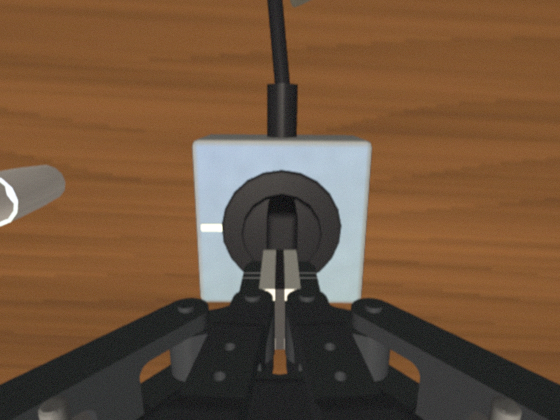

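Wrist image: the fingers look nearly shut at (280,270), with the bar visible behind them at (282,215). I'll check the side view.

View pics/s2.png

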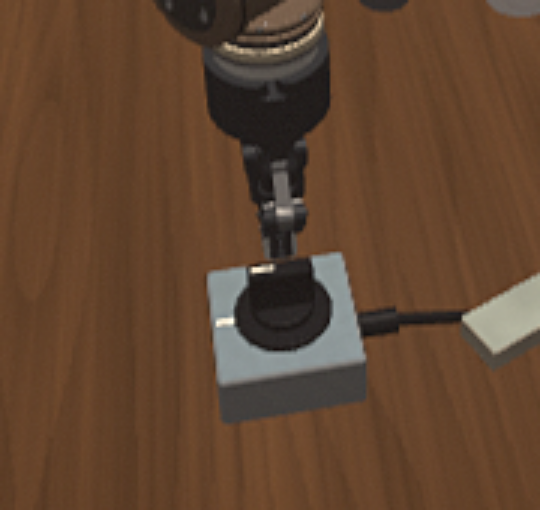

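```bash
python3 - <<'E'
from h import *
p,d,K,o,Rm=cam("wrist"); P=cloud(d,K,o,Rm)
for v in range(190,320,8): print(v,np.round(P[v,[262,268,280,292,298]],3).tolist())
E
```

```text
190 [[0.432, -0.336, 0.052], [0.432, -0.339, 0.051], [0.433, -0.346, 0.052], [0.433, -0.352, 0.052], [0.433, -0.356, 0.052]]
198 [[0.428, -0.336, 0.052], [0.429, -0.34, 0.057], [0.431, -0.346, 0.064], [0.43, -0.352, 0.057], [0.429, -0.356, 0.054]]
206 [[0.425, -0.337, 0.061], [0.428, -0.34, 0.07], [0.431, -0.346, 0.079], [0.431, -0.352, 0.077], [0.426, -0.356, 0.06]]
214 [[0.421, -0.337, 0.06], [0.43, -0.341, 0.089], [0.43, -0.346, 0.09], [0.43, -0.351, 0.089], [0.422, -0.356, 0.06]]
222 [[0.417, -0.337, 0.06], [0.427, -0.341, 0.091], [0.427, -0.346, 0.092], [0.427, -0.351, 0.091], [0.417, -0.356, 0.059]]
230 [[0.412, -0.337, 0.059], [0.422, -0.341, 0.09], [0.423, -0.346, 0.091], [0.423, -0.352, 0.092], [0.413, -0.357, 0.059]]
238 [[0.407, -0.337, 0.06], [0.419, -0.341, 0.09], [0.419, -0.346, 0.091], [0.42, -0.352, 0.092], [0.408, -0.357, 0.059]]
246 [[0.403, -0.338, 0.06], [0.415, -0.341, 0.091], [0.416, -0.347, 0.093], [0.416, -0.352, 0.091], [0.403, -0.357, 0.059]]
254 [[0.398, -0.338, 0.06], [0.42, -0.342, 0.113], [0.421, -0.346, 0.113], [0.421, -0.351, 0.114], [0.398, -0.358, 0.
[... 283 characters left out ...]
2, -0.342, 0.134], [0.42, -0.346, 0.134], [0.421, -0.35, 0.134], [0.421, -0.352, 0.135]]
286 [[0.42, -0.341, 0.14], [0.42, -0.342, 0.139], [0.421, -0.346, 0.14], [0.421, -0.35, 0.141], [0.421, -0.352, 0.14]]
294 [[0.421, -0.341, 0.147], [0.421, -0.343, 0.147], [0.418, -0.346, 0.141], [0.422, -0.35, 0.147], [0.422, -0.352, 0.147]]
302 [[0.422, -0.341, 0.152], [0.421, -0.343, 0.152], [0.416, -0.347, 0.141], [0.422, -0.35, 0.152], [0.422, -0.351, 0.152]]
310 [[0.422, -0.341, 0.158], [0.421, -0.343, 0.156], [0.414, -0.347, 0.143], [0.422, -0.35, 0.156], [0.422, -0.351, 0.156]]
318 [[0.421, -0.341, 0.16], [0.422, -0.343, 0.16], [0.41, -0.347, 0.142], [0.422, -0.349, 0.161], [0.422, -0.351, 0.16]]
```

The depth data puts the shut fingertips at z≈0.11, well above the reported TCP at 0.068. I'll verify that with the side camera.

```bash
python3 - <<'E'
from h import *
print(ctrl.pinch_z)
for n in("side","wrist"):
    p,d,K,o,Rm=cam(n); P=cloud(d,K,o,Rm); print(n,o)
    m=(np.abs(P[...,0]-.409)<.014)&(np.abs(P[...,1]+.3465)<.012)&(P[...,2]>.095)&(P[...,2]<.2)
    q=P[m]; print(len(q),np.round(np.sort(q[:,2])[:12],3),np.histogram(q[:,2],bins=np.arange(.095,.2,.01))[0])
E
```

```text
0.0187
side [ 0.3905266  -0.97023768  0.76378142]
51 [0.105 0.105 0.105 0.107 0.107 0.107 0.107 0.107 0.108 0.11  0.11  0.11 ] [ 0 21 20  8  0  1  0  0  1  0]
wrist [ 0.47609572 -0.34335558  0.24739406]
9193 [0.108 0.108 0.108 0.108 0.108 0.109 0.109 0.109 0.109 0.109 0.109 0.109] [   0  294  672  815 1174 1723 1299  348  974 1894]
```

Both cameras agree that the real finger end sits about 39 mm short of the reported TCP. I'll treat that as the tool-length offset, then open and go 4 cm lower.

```bash
python3 -m crank '[[0,0.05,0,0,0,0],[0,0.05,0,0,0,0],[0,0.05,0,0,0,0],[0,0.05,0,0,0,0],[0,0.05,0,0,0,0],[0,0.05,0,0,0,0]]' 0.6 60
python3 -m crank '[[0,0,1,0,0,0],[0,0,2,0,0,0],[0,0,3,0,0,0],[0,0,4,0,0,0],[0,0,4,0,0,0]]'
python3 -m crank '[[0,0,0,0,0,0],[0,0,0,0,0,0],[0,0,0,0,0,0],[0,0,0,0,0,0],[0,0,0,0,0,0],[0,0,0,0,0,0]]' 0 60
python3 -c "from h import *; st()"
```

```text
time: 3.8
eef_pos: [0.4091, -0.347, 0.0677]
tcp_rot: [1.0, 0.025, -0.0, -0.0]
contact_force: [-0.5, 0.0, 0.5]
opening: 0.595
finger_force: 0.0
time: 4.3
eef_pos: [0.4079, -0.3456, 0.0252]
tcp_rot: [1.0, 0.025, -0.001, -0.002]
contact_force: [0.4, -0.4, -0.1]
opening: 0.599
finger_force: 0.0
time: 4.9
eef_pos: [0.4095, -0.3475, 0.0285]
tcp_rot: [1.0, 0.025, 0.0, 0.0]
contact_force: [-0.9, 0.1, 3.4]
opening: 0.152
finger_force: 60.8
4.9 [ 0.4095 -0.3475  0.0285] yaw 0.049 f [-0.9  0.1  3.4] open 0.152 ff 60.8 q [-0.89  0.19  2.03  0.    0.92  0.63]
```

```bash
python3 -m crank '[[0,0,0,0,0,0.15],[0,0,0,0,0,0.3],[0,0,0,0,0,0.45],[0,0,0,0,0,0.6],[0,0,0,0,0,0.75],[0,0,0,0,0,0.9],[0,0,0,0,0,1.05],[0,0,0,0,0,1.2],[0,0,0,0,0,1.3],[0,0,0,0,0,1.3]]'
python3 -c "from h import *; st()"
python3 -m crank '[[0,0,0,0,0,0],[0,0,0,0,0,0],[0,0,0,0,0,0],[0,0,0,0,0,0],[0,0,0,0,0,0],[0,0,0,0,0,0]]' 0.6
python3 -m crank '[[0,0,-3,0,0,0],[0,0,-6,0,0,0],[0,0,-10,0,0,0],[0,0,-14,0,0,0],[0,0,-18,0,0,0],[0,0,-18,0,0,0],[0,0,-18,0,0,0]]'
python3 - <<'E'
from h import *
st(); p,d,K,o,Rm=cam("wrist"); cv2.imwrite("pics/w3.png",p); P=cloud(d,K,o,Rm)
q=P[(np.abs(P[...,0]-.409)<.04)&(np.abs(P[...,1]+.347)<.04)&(P[...,2]>.084)&(P[...,2]<.1)]
print(cv2.minAreaRect((q[:,:2]*1000).astype(np.float32)))
p,d,K,o,Rm=cam("top"); import meas; meas.rims(p[140:],d[140:],K-np.array([[0,0,0],[0,0,140],[0,0,0]]),o,Rm)
E
```

```text
time: 5.9
eef_pos: [0.4088, -0.3485, 0.0284]
tcp_rot: [0.811, -0.585, 0.001, 0.001]
contact_force: [-3.7, -3.3, 4.1]
opening: 0.151
finger_force: 61.0
5.9 [ 0.4088 -0.3485  0.0284] yaw -1.249 f [-3.7 -3.3  4.1] open 0.151 ff 61.0 q [-0.89  0.19  2.03 -0.    0.92  1.93]
time: 6.5
eef_pos: [0.4092, -0.3469, 0.0276]
tcp_rot: [0.811, -0.585, -0.0, -0.0]
contact_force: [-0.7, 0.0, 0.1]
opening: 0.602
finger_force: 0.0
time: 7.2
eef_pos: [0.4096, -0.3475, 0.2091]
tcp_rot: [0.811, -0.585, 0.001, 0.0]
contact_force: [-0.0, 0.3, -0.6]
opening: 0.598
finger_force: 0.0
7.2 [ 0.4096 -0.3475  0.2091] yaw -1.25 f [-0.   0.3 -0.6] open 0.598 ff 0.0 q [-0.89 -0.03  1.9   0.    1.27  1.93]
((408.9909362792969, -347.4064636230469), (13.939430236816406, 44.16044235229492), 12.45315933227539)
[ 70   0  52   3 134] z [0.013 0.04 ] circ [0.7899 0.6191 0.1558] hsv [ 16. 101. 111.] rect [array([789.425, 619.357]), array([  6.066, 158.325]), np.float64(1.288)]
[200   0  81  24 718] z [0.012 0.032] circ [0.7546 0.1531 0.2612] hsv [ 22.  79. 233.] rect [array([759.618, 151.502]), array([257.805,  77.402]), np.
[... 1822 characters left out ...]
1.868, 82.336]), np.float64(0.606)]
[108 107  11  85 459] z [0.012 0.06 ] circ [0.3218 0.5267 0.2438] hsv [96. 32. 30.] rect [array([324.479, 527.142]), array([  6.266, 248.848]), np.float64(89.903)]
[182 111  20  44 412] z [0.012 0.022] circ [0.3733 0.2946 0.1373] hsv [ 21.  86. 238.] rect [array([373.028, 295.079]), array([ 54.397, 132.597]), np.float64(89.243)]
[294 110  19  19 296] z [0.014 0.057] circ [ 0.4156 -0.0497  0.0587] hsv [ 90.   2. 247.] rect [array([416.263, -49.564]), array([54.792, 55.411]), np.float64(0.796)]
[342 114  11  10  81] z [0.017 0.055] circ [ 0.4181 -0.1857  0.0292] hsv [106.   8. 239.] rect [array([ 417.638, -185.37 ]), array([27.69, 27.58]), np.float64(46.43)]
```

The knob is now at about -77°, so it has turned the full 1.4 rad. Next is cup_35.

```bash
python3 -c "from h import *; go([.67,.0485,.16],0.0)"
```

```text
[-29.21 -37.26   4.65] [-1.00e-03  3.00e-03 -1.25e+00]
```

```bash
python3 -m crank '[[-29.2,-37.2,4.6,0,0,-1.25],[-29.2,-37.2,4.6,0,0,-1.25],[-29.2,-37.2,4.6,0,0,-1.25],[-29.2,-37.2,4.6,0,0,-1.25],[-29.2,-37.2,4.6,0,0,-1.25],[-29.2,-37.2,4.6,0,0,-1.25],[-29.2,-37.2,4.6,0,0,-1.25],[-29.2,-37.2,4.6,0,0,-1.25],[-29.2,-37.2,4.6,0,0,-1.25],[-29.2,-37.2,4.6,0,0,-1.25]]' 1 40
python3 -m crank '[[0,0,0,0,0,0],[0,0,0,0,0,0],[0,0,0,0,0,0],[0,0,0,0,0,0]]'
cat > cup.py <<'E'
from h import *
def ring(P,xy,z0=.035,z1=.06,r=.06):
    "fit circle (least squares) on points near the rim height around xy"
    m=(np.hypot(P[...,0]-xy[0],P[...,1]-xy[1])<r)&(P[...,2]>z0)&(P[...,2]<z1); q=P[m]
    if len(q)<10: return None
    top=np.percentile(q[:,2],95); (cx,cy),rr=cv2.minEnclosingCircle(q[q[:,2]>top-.006][:,:2].astype(np.float32))
    return np.round([cx,cy,2*rr,top],4)
def tips(P,s):
    T=R.from_quat(s["tcp_rot"]).inv().apply((P.reshape(-1,3)-s["eef_pos"]))
    q=T[(np.abs(T[:,0])<.013)&(np.abs(T[:,1])<.06)&(T[:,2]<0)&(T[:,2]>-.12)]
    return np.round(np.percentile(q[:,2],[90,98,99.8]),4) if len(q) else None
E
python3 - <<'E'
from cup import *
st(); s=ctrl.get_state(); p,d,K,o,Rm=cam("wrist"); P=cloud(d,K,o,Rm); print("wrist",ring(P,(.67,.0485)),tips(P,s)); cv2.imwrite("pics/w4.png",p)
for n in("top","side"):
    p,d,K,o,Rm=cam(n); P=cloud(d,K,o,Rm); print(n,ring(P,(.67,.0485)))
E
```

```text
time: 8.3
eef_pos: [0.6698, 0.0511, 0.158]
tcp_rot: [1.0, 0.002, -0.002, -0.001]
contact_force: [-0.7, 0.4, -0.4]
opening: 0.999
finger_force: 0.0
time: 8.7
eef_pos: [0.6695, 0.046, 0.1615]
tcp_rot: [1.0, -0.001, -0.0, 0.0]
contact_force: [-0.1, 0.0, 0.0]
opening: 0.999
finger_force: 0.0
8.7 [0.6695 0.046  0.1615] yaw -0.002 f [-0.1  0.   0. ] open 0.999 ff 0.0 q [-0.08  0.3   1.62 -0.    1.22  1.49]
wrist [0.6714 0.048  0.0702 0.0535] [-0.0654 -0.0551 -0.0509]
top None
side [0.6698 0.0472 0.0746 0.0525]
```

View pics/w4.png

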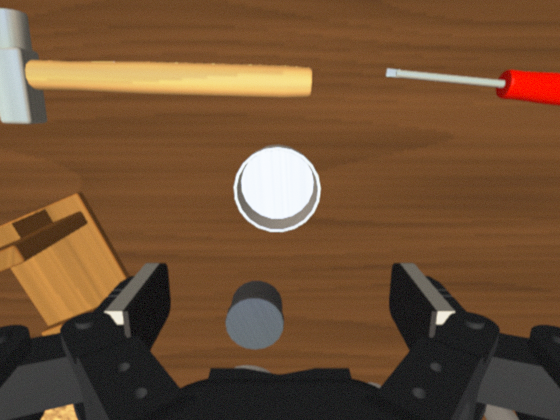

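The wrist image shows cup_35 centred near (277,190), clear on both sides, with the open tips 51 mm short of the reported TCP. I'll descend and grip just below its rim.

```bash
python3 -m crank '[[0.15,-0.2,4,0,0,0],[0.15,-0.2,8,0,0,0],[0.15,-0.2,12,0,0,0],[0.15,-0.2,14,0,0,0],[0.15,-0.2,16,0,0,0],[0.15,-0.2,17.8,0,0,0],[0.15,-0.2,17.8,0,0,0],[0.15,-0.2,17.8,0,0,0]]' 1 40
python3 -m crank '[[0,0,0,0,0,0],[0,0,0,0,0,0],[0,0,0,0,0,0],[0,0,0,0,0,0],[0,0,0,0,0,0],[0,0,0,0,0,0]]' 0 40
python3 - <<'E'
from cup import *
st(); s=ctrl.get_state(); p,d,K,o,Rm=cam("wrist"); P=cloud(d,K,o,Rm); print(ring(P,(.67,.0485)),tips(P,s))
E
```

```text
time: 9.65
eef_pos: [0.6718, 0.0491, -0.016]
tcp_rot: [1.0, -0.0, 0.0, 0.0]
contact_force: [-0.1, -0.2, -0.2]
opening: 0.998
finger_force: 0.0
time: 10.25
eef_pos: [0.6735, 0.049, -0.0138]
tcp_rot: [1.0, -0.0, 0.002, 0.0]
contact_force: [0.4, -0.7, 6.1]
opening: 0.79
finger_force: 46.1
10.2 [ 0.6735  0.049  -0.0138] yaw -0.0 f [ 0.4 -0.7  6.1] open 0.79 ff 46.1 q [-0.08  0.51  1.69 -0.    0.94  1.49]
[0.6804 0.049  0.0955 0.0571] [-0.0377 -0.014  -0.0133]
```

```bash
python3 -m crank '[[0,0,-3,0,0,0],[0,0,-6,0,0,0],[0,0,-9,0,0,0],[0,0,-12,0,0,0],[-5,-0.7,-12,0,0,0],[-9,-1.4,-12,0,0,0],[-13,-2,-12,0,0,0],[-17,-2.5,-12,0,0,0],[-21,-3,-12,0,0,0],[-24.7,-3.35,-12,0,0,0]]'
python3 -m crank '[[0,0,0,0,0,0],[0,0,0,0,0,0],[0,0,0,0,0,0],[0,0,0,0,0,0]]'
python3 - <<'E'
from cup import *
st(); s=ctrl.get_state(); p,d,K,o,Rm=cam("wrist"); cv2.imwrite("pics/w5.png",p); P=cloud(d,K,o,Rm)
for n in("top","side"):
    p,d,K,o,Rm=cam(n); P=cloud(d,K,o,Rm); print(n,ring(P,(.425,.082),.03,.058,.055),"held",ring(P,s["eef_pos"],.12,.19,.05))
    cv2.imwrite(f"pics/{n}5.png",cv2.resize(p[130:330,150:400],None,fx=2.4,fy=2.4))
E
```

```text
time: 11.3
eef_pos: [0.4217, 0.0833, 0.1025]
tcp_rot: [1.0, -0.0, -0.001, -0.0]
contact_force: [0.4, -0.1, -2.1]
opening: 0.788
finger_force: 47.0
time: 11.7
eef_pos: [0.4259, 0.0827, 0.1041]
tcp_rot: [1.0, -0.0, 0.0, -0.0]
contact_force: [-0.2, -0.5, -1.2]
opening: 0.789
finger_force: 47.0
11.7 [0.4259 0.0827 0.1041] yaw -0.001 f [-0.2 -0.5 -1.2] open 0.789 ff 47.0 q [-0.04 -0.17  2.23  0.    1.08  1.53]
top [0.3921 0.081  0.0489 0.0549] held None
side [0.4251 0.0811 0.0912 0.0526] held [0.4222 0.0743 0.0846 0.1722]
```

View pics/side5.png

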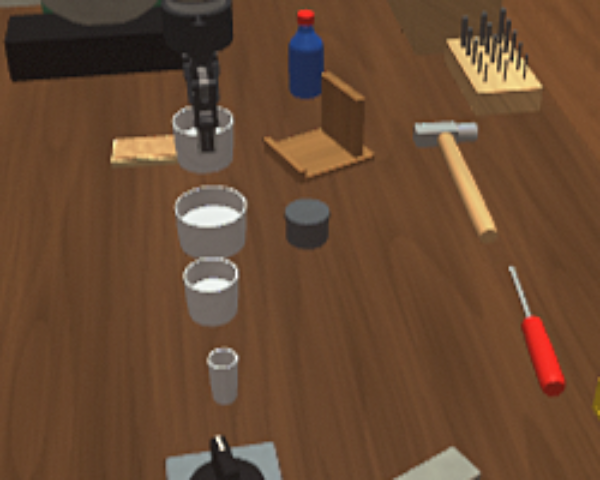

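The side crop shows cup_35 held upright at (203,138), with the base cup below it unmoved at (211,220). I'll lower it in.

```bash
python3 -m crank '[[0,0,3,0,0,0],[0,0,5,0,0,0],[0,0,7,0,0,0],[0,0,8,0,0,0],[0,0,8.8,0,0,0],[0,0,9.3,0,0,0],[0,0,9.3,0,0,0],[0,0,9.3,0,0,0]]'
python3 -m crank '[[0,0,0,0,0,0],[0,0,0,0,0,0],[0,0,0,0,0,0],[0,0,0,0,0,0]]' 1
python3 -m crank '[[0,0,-3,0,0,0],[0,0,-6,0,0,0],[0,0,-9,0,0,0],[0,5,-12,0,0,0],[0,10,-12,0,0,0],[-1,13.3,-12,0,0,0],[-1,13.3,-12,0,0,0],[-1,13.3,-12,0,0,0],[-1,13.3,-12,0,0,0]]'
python3 - <<'E'
from cup import *
st(); s=ctrl.get_state(); p,d,K,o,Rm=cam("wrist"); cv2.imwrite("pics/w6.png",p); P=cloud(d,K,o,Rm)
print("30",ring(P,(.4155,-.05)),"15",ring(P,(.418,-.187)))
for n in("top","side"):
    p,d,K,o,Rm=cam(n); P=cloud(d,K,o,Rm); print(n,"base",ring(P,(.425,.082),.03,.058,.055),"35",ring(P,(.425,.082),.062,.085,.05),"30",ring(P,(.4155,-.05)))
E
```

```text
time: 12.65
eef_pos: [0.4254, 0.0828, 0.0114]
tcp_rot: [1.0, -0.0, 0.001, 0.0]
contact_force: [-0.2, 0.4, -1.9]
opening: 0.795
finger_force: 33.3
time: 13.05
eef_pos: [0.4251, 0.0828, 0.0112]
tcp_rot: [1.0, -0.0, 0.001, 0.0]
contact_force: [0.4, -0.3, 0.1]
opening: 0.999
finger_force: 0.0
time: 13.95
eef_pos: [0.4145, -0.0495, 0.1305]
tcp_rot: [1.0, 0.0, -0.0, -0.0]
contact_force: [-0.0, -0.2, 0.0]
opening: 0.999
finger_force: 0.0
13.9 [ 0.4145 -0.0495  0.1305] yaw 0.0 f [-0.  -0.2  0. ] open 0.999 ff 0.0 q [-0.36 -0.25  2.24  0.    1.15  1.21]
30 [ 0.4171 -0.0514  0.0602  0.0534] 15 [ 0.4188 -0.1878  0.0308  0.0531]
top base [0.4272 0.0821 0.0859 0.052 ] 35 [0.4323 0.0796 0.0696 0.0779] 30 None
side base [0.4251 0.0776 0.0866 0.0555] 35 [0.4339 0.0765 0.0754 0.0769] 30 [ 0.4181 -0.0524  0.0639  0.0527]
```

View pics/w6.png

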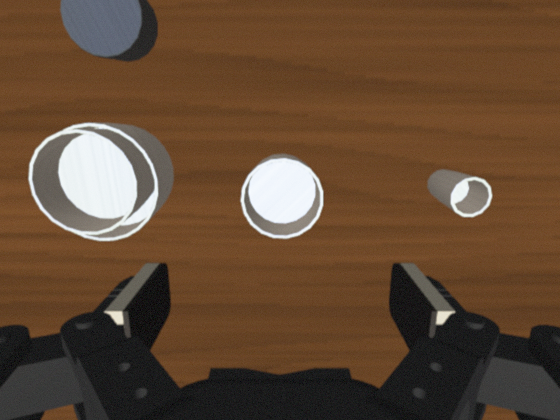

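The wrist image shows cup_35 inside the base cup at (95,180), cup_30 at (282,198), and cup_15 at (470,196). Next I'll grasp cup_30.

```bash
python3 -m crank '[[0.25,0.2,3,0,0,0],[0.25,0.2,6,0,0,0],[0.25,0.2,9,0,0,0],[0.25,0.2,11,0,0,0],[0.25,0.2,13,0,0,0],[0.25,0.2,14.5,0,0,0],[0.25,0.2,14.5,0,0,0],[0.25,0.2,14.5,0,0,0]]' 0.95 40
python3 -m crank '[[0,0,0,0,0,0],[0,0,0,0,0,0],[0,0,0,0,0,0],[0,0,0,0,0,0],[0,0,0,0,0,0],[0,0,0,0,0,0]]' 0 40
python3 -m crank '[[0,0,-3,0,0,0],[0,0,-6,0,0,0],[0,0,-9,0,0,0],[0,0,-13,0,0,0],[0,0,-15,0,0,0],[0,0,-15,0,0,0],[0,0,-15,0,0,0],[0,0,-15,0,0,0]]'
python3 - <<'E'
from cup import *
st(); s=ctrl.get_state()
for n in("top","side"):
    p,d,K,o,Rm=cam(n); P=cloud(d,K,o,Rm); print(n,"base",ring(P,(.425,.082),.03,.058,.055),"35",ring(P,(.425,.082),.062,.085,.05),"held",ring(P,s["eef_pos"],.15,.22,.05))
E
```

```text
time: 14.9
eef_pos: [0.4172, -0.0515, -0.0142]
tcp_rot: [1.0, 0.001, -0.0, -0.0]
contact_force: [0.3, 0.1, 0.6]
opening: 0.947
finger_force: 0.0
time: 15.5
eef_pos: [0.4182, -0.0521, -0.0127]
tcp_rot: [1.0, -0.0, 0.001, -0.0]
contact_force: [-1.5, 2.2, 5.1]
opening: 0.689
finger_force: 42.6
time: 16.3
eef_pos: [0.4157, -0.0516, 0.1337]
tcp_rot: [1.0, -0.0, -0.002, -0.001]
contact_force: [0.0, -0.5, -2.4]
opening: 0.685
finger_force: 44.1
16.3 [ 0.4157 -0.0516  0.1337] yaw -0.0 f [ 0.  -0.5 -2.4] open 0.685 ff 44.1 q [-0.37 -0.25  2.23  0.    1.16  1.2 ]
top base [0.427  0.082  0.0856 0.0523] 35 [0.4323 0.0796 0.0697 0.0777] held None
side base [0.426  0.0767 0.0858 0.0564] 35 [0.4512 0.074  0.0606 0.0774] held [ 0.4108 -0.0621  0.0736  0.2021]
```

```bash
python3 -m crank '[[0.5,-4,0,0,0,0],[1,-8,0,0,0,0],[1.7,-13.1,0,0,0,0],[1.7,-13.1,0,0,0,0],[1.7,-13.1,0,0,0,0],[1.7,-13.1,0,0,0,0],[1.7,-13.1,0,0,0,0]]'
python3 -m crank '[[0,0,2.5,0,0,0],[0,0,5,0,0,0],[0,0,6.5,0,0,0],[0,0,7.5,0,0,0],[0,0,8.5,0,0,0],[0,0,9.3,0,0,0],[0,0,9.7,0,0,0],[0,0,9.7,0,0,0],[0,0,9.7,0,0,0]]'
python3 -m crank '[[0,0,0,0,0,0],[0,0,0,0,0,0],[0,0,0,0,0,0],[0,0,0,0,0,0]]' 0.9
python3 -m crank '[[0,0,-3,0,0,0],[0,0,-6,0,0,0],[0,0,-9,0,0,0],[0,5,-10,0,0,0],[0,10,-10,0,0,0],[-1,15,-10,0,0,0],[-1.4,20,-10,0,0,0],[-1.4,24,-10,0,0,0],[-1.4,26.7,-10,0,0,0],[-1.4,26.7,-10,0,0,0]]'
python3 -m crank '[[0,0,0,0,0,0],[0,0,0,0,0,0],[0,0,0,0,0,0]]' 0.6
python3 - <<'E'
from cup import *
st(); s=ctrl.get_state(); p,d,K,o,Rm=cam("wrist"); P=cloud(d,K,o,Rm)
print("15",ring(P,(.418,-.187)),tips(P,s))
for n in("top","side"):
    p,d,K,o,Rm=cam(n); P=cloud(d,K,o,Rm); print(n,"base",ring(P,(.425,.082),.03,.058,.055),"35",ring(P,(.43,.08),.07,.083,.05),"30",ring(P,(.43,.08),.09,.11,.05))
    cv2.imwrite(f"pics/{n}7.png",cv2.resize(p[180:330,160:380],None,fx=3,fy=3))
E
```

```text
time: 17.1
eef_pos: [0.434, 0.0777, 0.1352]
tcp_rot: [1.0, -0.001, -0.0, 0.0]
contact_force: [-0.2, -0.4, -2.3]
opening: 0.684
finger_force: 44.3
time: 18.0
eef_pos: [0.4346, 0.0788, 0.0392]
tcp_rot: [1.0, -0.0, 0.0, 0.0]
contact_force: [-0.6, 0.0, -1.8]
opening: 0.688
finger_force: 44.4
time: 18.4
eef_pos: [0.4345, 0.0789, 0.0392]
tcp_rot: [1.0, -0.0, 0.0, 0.0]
contact_force: [-0.3, -0.5, 0.4]
opening: 0.902
finger_force: 0.0
time: 19.4
eef_pos: [0.4201, -0.1913, 0.1392]
tcp_rot: [1.0, -0.002, 0.0, 0.001]
contact_force: [-0.8, 0.4, -0.3]
opening: 0.9
finger_force: 0.0
time: 19.7
eef_pos: [0.4201, -0.1869, 0.1386]
tcp_rot: [1.0, 0.001, -0.0, -0.0]
contact_force: [1.0, -0.9, 0.8]
opening: 0.602
finger_force: 0.0
19.7 [ 0.4201 -0.1869  0.1386] yaw 0.002 f [ 1.  -0.9  0.8] open 0.602 ff 0.0 q [-0.64 -0.15  2.14  0.    1.15  0.93]
15 [ 0.4188 -0.1879  0.0299  0.0534] [-0.0683 -0.0497 -0.0422]
top base [0.427  0.082  0.0854 0.0553] 35 [0.4323 0.0796 0.0696 0.0783] 30 [0.4327 0.0803 0.0597 0.1025]
side base [0.4265 0.0788 0.0874 0.0545] 35 [0.432  0.0757 0.0703 0.0799] 30 [0.4577 0.0744 0.0273 0.1003]
```

View pics/top7.png

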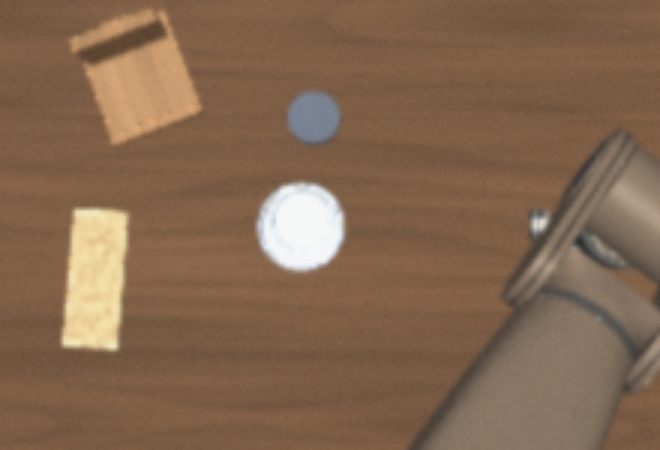

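The top crop shows cup_30 nested, with concentric rims at about (302,226). Cup_15 is next.

```bash
python3 -m crank '[[-0.15,0.1,3,0,0,0],[-0.15,0.1,6,0,0,0],[-0.15,0.1,9,0,0,0],[-0.15,0.1,11.5,0,0,0],[-0.15,0.1,13.5,0,0,0],[-0.15,0.1,15,0,0,0],[-0.15,0.1,15,0,0,0],[-0.15,0.1,15,0,0,0]]' 0.6 30
python3 -m crank '[[0,0,0,0,0,0],[0,0,0,0,0,0],[0,0,0,0,0,0],[0,0,0,0,0,0],[0,0,0,0,0,0],[0,0,0,0,0,0]]' 0 30
python3 -m crank '[[0,0,-3,0,0,0],[0,0,-6,0,0,0],[0,0,-9,0,0,0],[0,0,-13,0,0,0],[0,0,-16,0,0,0],[0.5,-5,-16,0,0,0],[1,-10,-16,0,0,0],[1.4,-15,-16,0,0,0],[1.4,-20,-16,0,0,0],[1.4,-20,-16,0,0,0]]'
python3 -m crank '[[0,0,0,0,0,0],[0,0,0,0,0,0]]'
python3 - <<'E'
from cup import *
st(); s=ctrl.get_state()
for n in("top","side"):
    p,d,K,o,Rm=cam(n); P=cloud(d,K,o,Rm); print(n,"base",ring(P,(.425,.082),.03,.058,.055),"35",ring(P,(.43,.08),.07,.083,.05),"30",ring(P,(.43,.08),.09,.11,.05),"held",ring(P,s["eef_pos"],.15,.22,.05))
    cv2.imwrite(f"pics/{n}8.png",cv2.resize(p[130:330,150:400],None,fx=2.4,fy=2.4))
go([.4325,.08,s["eef_pos"][2]],0.0)
E
```

```text
time: 20.65
eef_pos: [0.4188, -0.1889, -0.011]
tcp_rot: [1.0, 0.0, -0.0, -0.0]
contact_force: [0.2, 0.4, 0.3]
opening: 0.602
finger_force: 0.0
time: 21.25
eef_pos: [0.4196, -0.1896, -0.01]
tcp_rot: [1.0, -0.0, 0.001, 0.0]
contact_force: [0.9, 1.7, 6.8]
opening: 0.333
finger_force: 29.8
time: 22.25
eef_pos: [0.4315, 0.0159, 0.1482]
tcp_rot: [1.0, 0.004, -0.0, -0.001]
contact_force: [0.1, -0.2, -0.0]
opening: 0.333
finger_force: 30.1
time: 22.45
eef_pos: [0.4326, 0.0101, 0.1486]
tcp_rot: [1.0, -0.0, -0.0, 0.0]
contact_force: [-0.7, -0.1, -0.1]
opening: 0.33
finger_force: 30.1
22.4 [0.4326 0.0101 0.1486] yaw -0.001 f [-0.7 -0.1 -0.1] open 0.33 ff 30.1 q [-0.21 -0.23  2.19 -0.    1.18  1.36]
top base [0.427  0.0825 0.0848 0.0533] 35 [0.4308 0.0806 0.0687 0.0775] 30 [0.433  0.0805 0.0593 0.103 ] held None
side base [0.426  0.0783 0.0862 0.0554] 35 [0.4318 0.0748 0.0693 0.0818] 30 [0.4325 0.0774 0.0626 0.1014] held [ 0.4263 -0.0041  0.0409  0.2163]
[-0.04 -7.05  0.  ] [ 0.     0.    -0.003]
```

```bash
python3 -m crank '[[0,-3.5,0,0,0,0],[0,-7,0,0,0,0],[0,-7,0,0,0,0],[0,-7,0,0,0,0],[0,-7,0,0,0,0],[0,-7,0,0,0,0]]'
python3 -m crank '[[0,0,2.5,0,0,0],[0,0,4.5,0,0,0],[0,0,6,0,0,0],[0,0,7.2,0,0,0],[0,0,8,0,0,0],[0,0,8.5,0,0,0],[0,0,8.5,0,0,0],[0,0,8.5,0,0,0]]'
python3 -c "from h import *; st()"
python3 -m crank '[[0,0,0,0,0,0],[0,0,0,0,0,0],[0,0,0,0,0,0],[0,0,0,0,0,0]]' 0.6
python3 -m crank '[[0,0,-3,0,0,0],[0,0,-6,0,0,0],[0,0,-9,0,0,0],[0,-5,-10,0,0,0],[-1,-10,-10,0,0,0],[-2,-15,-10,0,0,0],[-4,-18,-10,0,0,0],[-4,-18,-10,0,0,0],[-4,-18,-10,0,0,0],[-4,-18,-10,0,0,0]]'
python3 -m crank '[[0,0,0,0,0,0],[0,0,0,0,0,0]]' 1
python3 - <<'E'
from cup import *
st(); s=ctrl.get_state(); p,d,K,o,Rm=cam("wrist"); cv2.imwrite("pics/w9.png",p); P=cloud(d,K,o,Rm); np.save("w9P.npy",P)
m=(np.hypot(P[...,0]-.372,P[...,1]-.294)<.1)&(P[...,2]>.009)&(P[...,2]<.02); q=P[m]; print(len(q),np.median(q[:,2]),cv2.minAreaRect((q[:,:2]*1000).astype(np.float32)), np.median(cv2.cvtColor(p,cv2.COLOR_BGR2HSV)[m],0))
for n in("top","side"):
    p,d,K,o,Rm=cam(n); P=cloud(d,K,o,Rm); print(n,"base",ring(P,(.425,.082),.03,.058,.055),"35",ring(P,(.43,.08),.07,.083,.05),"30",ring(P,(.43,.08),.09,.11,.05),"15",ring(P,(.43,.08),.115,.135,.05))
    cv2.imwrite(f"pics/{n}9.png",cv2.resize(p[130:330,150:400],None,fx=2.4,fy=2.4))
E
```

```text
time: 23.15
eef_pos: [0.4328, 0.0796, 0.1487]
tcp_rot: [1.0, -0.001, -0.0, 0.0]
contact_force: [0.0, 0.2, -0.0]
opening: 0.333
finger_force: 30.2
time: 23.95
eef_pos: [0.4332, 0.0808, 0.0642]
tcp_rot: [1.0, -0.0, 0.0, 0.0]
contact_force: [0.1, 0.0, -1.3]
opening: 0.335
finger_force: 30.2
23.9 [0.4332 0.0808 0.0642] yaw -0.0 f [ 0.1  0.  -1.3] open 0.335 ff 30.2 q [-0.05 -0.09  2.24  0.    0.99  1.52]
time: 24.35
eef_pos: [0.4329, 0.0809, 0.064]
tcp_rot: [1.0, -0.0, 0.0, 0.0]
contact_force: [-0.8, -0.3, 0.2]
opening: 0.599
finger_force: 0.0
time: 25.35
eef_pos: [0.393, 0.2603, 0.1637]
tcp_rot: [1.0, -0.0, 0.0, 0.0]
contact_force: [0.2, 0.0, 0.4]
opening: 0.598
finger_force: 0.0
time: 25.55
eef_pos: [0.3933, 0.26, 0.1637]
tcp_rot: [1.0, -0.001, 0.0, 0.0]
contact_force: [-0.3, 0.4, 0.0]
opening: 0.913
finger_force: 0.0
25.6 [0.3933 0.26   0.1637] yaw -0.002 f [-0.3  0.4  0. ] open 0.913 ff 0.0 q [ 0.37 -0.15  2.09 -0.    1.2   1.94]
8696 0.014551698299205579 ((374.5264892578125, 294.2424621582031), (55.995384216308594, 139.99070739746094), 87.4531478881836) [ 20. 127. 244.]
top base [0.4271 0.0821 0.0857 0.0543] 35 [0.4321 0.0796 0.0696 0.0796] 30 [0.4327 0.0803 0.0598 0.1023] 15 [0.4306 0.0837 0.0286 0.1259]
side base [0.4261 0.0772 0.0861 0.0548] 35 [0.4317 0.0737 0.0683 0.0823] 30 [0.4321 0.0742 0.0579 0.1074] 15 [0.4314 0.082  0.0312 0.125 ]
```

View pics/w9.png

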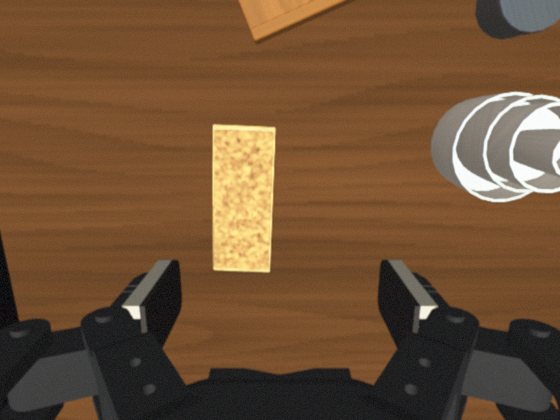

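All four cups are nested, with rims at 52, 76, 100 and 124 mm. The wrist image shows the board cork side up at (243,198). I'll measure the rest and plan a board grasp with the tool tilted back, so the final lean stays in wrist range.

```bash
cat > rest.py <<'E'
from h import *
def rest(cams):
    for n in cams:
        p,d,K,o,Rm=cam(n); P=cloud(d,K,o,Rm); H=cv2.cvtColor(p,cv2.COLOR_BGR2HSV)
        near=np.hypot(P[...,0]-.577,P[...,1]-.253)<.1
        for a,b,t in((.006,.03,"base+lip"),(.017,.027,"lip"),(.035,.095,"face"),(.094,.106,"top")):
            m=near&(P[...,2]>a)&(P[...,2]<b)
            q=P[m]
            if len(q)>8: r=cv2.minAreaRect((q[:,:2]*1000).astype(np.float32)); print(n,t,len(q),np.round(r[0],1),np.round(r[1],1),round(r[2],1))
E
python3 - <<'E'
from rest import *
rest(("top","side","wrist"))
psi,phi=-.0445,.45
Rt=R.from_euler("z",psi)*R.from_euler("x",np.pi)*R.from_euler("y",-phi); tz=Rt.as_matrix()[:,2]
g=np.array([.3745-.008,.2942,.0065]); e=g+.0435*tz; print(tz,e)
go(e-.08*tz,Rt=Rt)
E
```

```text
top base+lip 769 [568.9 253. ] [175.  119.1] 5.8
top lip 116 [571.7 252.1] [93.1 96.1] 23.1
top face 163 [625.9 274.2] [29.8 89.1] 23.0
top top 128 [618.4 271.8] [14.4 88.6] 21.2
side base+lip 594 [583.8 255.7] [123.6 108. ] 22.0
side lip 109 [573.7 250.2] [99.5 96.9] 24.6
side face 283 [614.5 265.4] [17.4 91.9] 30.1
side top 82 [618.8 267.5] [16.4 90. ] 20.0
wrist base+lip 2617 [528.7 245.3] [32.3 95.2] 0.4
wrist lip 1243 [531.4 244.5] [10.7 80.2] 22.7
[-0.43453493  0.01934958 -0.9004471 ] [ 0.34759773  0.29504171 -0.03266945]
[-1.05 -3.29 12.44] [ 0.01  -0.45   0.043]
```

```bash
python3 -m crank '[[5,1,-3,0,0,0],[10,2,-6,0,0,0],[13.7,2,-7.6,0,0,0],[13.7,2,-7.6,0,0,0],[13.7,2,-7.6,0,0,0],[13.7,2,-7.6,0,0,0],[13.7,2,-7.6,0,0,0]]' 1
python3 - <<'E'
from rest import *
rest(("wrist",))
psi,phi=-.0445,.45
Rt=R.from_euler("z",psi)*R.from_euler("x",np.pi)*R.from_euler("y",-phi); tz=Rt.as_matrix()[:,2]
g=np.array([.3745-.008,.2942,.0065]); e=g+.0435*tz; go(e-.08*tz,Rt=Rt)
E
```

```text
time: 26.55
eef_pos: [0.5277, 0.241, 0.2383]
tcp_rot: [1.0, 0.0, -0.001, 0.0]
contact_force: [-0.1, 0.8, -0.7]
opening: 1.0
finger_force: 0.0
wrist base+lip 8331 [585.9 256.3] [120.2 100.1] 22.4
wrist lip 945 [572.  250.9] [90.6 99.8] 22.8
wrist face 845 [627.  272.2] [28.3 86.7] 22.3
wrist top 2035 [620.2 270.5] [14.3 90.1] 22.3
[-14.5   -5.26  19.94] [ 0.011 -0.448  0.044]
```

```bash
python3 -m crank '[[-5,-2,5,0,-0.15,0.02],[-9,-3.5,9,0,-0.3,0.03],[-14.5,-5.3,14,0.01,-0.45,0.044],[-14.5,-5.3,18,0.01,-0.45,0.044],[-14.5,-5.3,20,0.01,-0.45,0.044],[-14.5,-5.3,20,0.01,-0.45,0.044],[-14.5,-5.3,20,0.01,-0.45,0.044],[-14.5,-5.3,20,0.01,-0.45,0.044],[-14.5,-5.3,20,0.01,-0.45,0.044]]' 1
python3 -m crank '[[0,0,0,0,0,0],[0,0,0,0,0,0]]' 1
python3 - <<'E'
from cup import *
st(); s=ctrl.get_state(); p,d,K,o,Rm=cam("wrist"); P=cloud(d,K,o,Rm); print(tips(P,s))
m=(np.hypot(P[...,0]-.372,P[...,1]-.294)<.1)&(P[...,2]>.009)&(P[...,2]<.02); q=P[m]; print(len(q),cv2.minAreaRect((q[:,:2]*1000).astype(np.float32)))
T=R.from_quat(s["tcp_rot"]).inv().apply(P.reshape(-1,3)-s["eef_pos"]); t=T[(np.abs(T[:,0])<.02)&(np.abs(T[:,1])<.07)&(np.abs(T[:,1])>.03)&(T[:,2]<-.04)&(T[:,2]>-.07)]
print(np.round(np.percentile(t,[1,50,99],axis=0),4))
p,d,K,o,Rm=cam("top"); P=cloud(d,K,o,Rm); m=(np.hypot(P[...,0]-.372,P[...,1]-.294)<.1)&(P[...,2]>.009)&(P[...,2]<.02); q=P[m]; print("top",len(q),cv2.minAreaRect((q[:,:2]*1000).astype(np.float32)))
Rt=R.from_euler("z",-.0445)*R.from_euler("x",np.pi)*R.from_euler("y",-.45); tz=Rt.as_matrix()[:,2]
g=np.array([.3745-.008,.2942,.0065]); e=g+.0435*tz; go(e,Rt=Rt)
E
```

```text
time: 27.5
eef_pos: [0.3877, 0.2946, 0.0426]
tcp_rot: [0.975, -0.022, -0.22, -0.006]
contact_force: [0.7, 0.3, -0.6]
opening: 0.997
finger_force: 0.0
time: 27.7
eef_pos: [0.3861, 0.2941, 0.0411]
tcp_rot: [0.975, -0.022, -0.222, -0.006]
contact_force: [0.2, -0.3, -0.5]
opening: 1.0
finger_force: 0.0
27.7 [0.3861 0.2941 0.0411] yaw -0.045 f [ 0.2 -0.3 -0.5] open 1.0 ff 0.0 q [0.34 0.31 1.92 0.17 1.34 1.88]
[-0.0659 -0.0554 -0.0514]
17473 ((375.14263916015625, 294.3231201171875), (56.144493103027344, 140.60325622558594), 87.42900848388672)
[[-0.0104 -0.0553 -0.0699]
 [ 0.006  -0.0419 -0.0622]
 [ 0.0118  0.0556 -0.0511]]
top 1 ((433.1854553222656, 267.6797790527344), (0.0, 0.0), 0.0)
[-0.23  0.06  8.22] [-0.001 -0.001 -0.   ]
```

The offset holds along the tool axis when tilted, so I'll descend and grip the board.

```bash
python3 -m crank '[[-0.15,0.05,2,0,0,0],[-0.15,0.05,4,0,0,0],[-0.15,0.05,6,0,0,0],[-0.15,0.05,7.2,0,0,0],[-0.15,0.05,8.1,0,0,0],[-0.15,0.05,8.1,0,0,0],[-0.15,0.05,8.1,0,0,0]]' 1 60
python3 -m crank '[[0,0,0,0,0,0],[0,0,0,0,0,0],[0,0,0,0,0,0],[0,0,0,0,0,0],[0,0,0,0,0,0],[0,0,0,0,0,0]]' 0 60
python3 -c "from h import *; st()"
python3 -m crank '[[2,0,-4,0,0,0],[4,0,-8,0,0,0],[6,0,-12,0,0,0],[8,0,-16,0,0,0],[8,0,-17,0,0,0],[8,0,-17,0,0,0],[8,0,-17,0,0,0],[8,0,-17,0,0,0]]'
python3 - <<'E'
from cup import *
st(); s=ctrl.get_state(); p,d,K,o,Rm=cam("wrist"); cv2.imwrite("pics/w11.png",p); P=cloud(d,K,o,Rm); print(tips(P,s))
p,d,K,o,Rm=cam("side"); cv2.imwrite("pics/s11.png",p)
E
```

```text
time: 28.5
eef_pos: [0.3488, 0.2952, -0.0321]
tcp_rot: [0.975, -0.022, -0.223, -0.005]
contact_force: [0.6, 0.4, 0.0]
opening: 1.0
finger_force: 0.0
time: 29.1
eef_pos: [0.3499, 0.2955, -0.0314]
tcp_rot: [0.975, -0.022, -0.222, -0.006]
contact_force: [2.3, 0.2, 5.6]
opening: 0.632
finger_force: 63.7
29.1 [ 0.3499  0.2955 -0.0314] yaw -0.045 f [2.3 0.2 5.6] open 0.632 ff 63.7 q [0.37 0.38 2.   0.19 1.19 1.87]
time: 29.9
eef_pos: [0.4911, 0.2882, 0.0835]
tcp_rot: [0.974, -0.022, -0.225, -0.004]
contact_force: [0.2, 0.2, -1.8]
opening: 0.634
finger_force: 63.7
29.9 [0.4911 0.2882 0.0835] yaw -0.045 f [ 0.2  0.2 -1.8] open 0.634 ff 63.7 q [0.28 0.43 1.66 0.14 1.49 1.85]
[-0.0523 -0.0465 -0.0447]
```

View pics/w11.png

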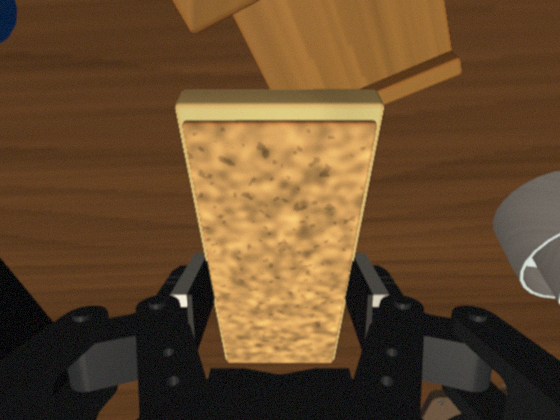

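The board is held squarely across its width, with its upper end at (280,120). I'll fit the board pose in the tool frame and compute the leaning pose.

```bash
cat > lean.py <<'E'
from h import *
REST=np.array([.5858,.2563]); RY=.390
def board():
    s=ctrl.get_state(); Rw=R.from_quat(s["tcp_rot"]); p,d,K,o,Rm=cam("wrist"); P=cloud(d,K,o,Rm)
    T=Rw.inv().apply(P.reshape(-1,3)-s["eef_pos"]).reshape(P.shape)
    H=cv2.cvtColor(p,cv2.COLOR_BGR2HSV); m=(H[...,2]>120)&(H[...,0]>10)&(H[...,0]<30)&(H[...,1]>60)&(np.abs(T[...,1])<.026)&(T[...,2]>-.15)&(T[...,2]<0.04)&(d<.4)
    q=T[m]; q=q[q[:,0]>.012]
    n=None
    for _ in range(6):
        c=np.median(q,0); c=q.mean(0); n=np.linalg.svd((q-c)[::max(1,len(q)//4000)],full_matrices=False)[2][2]; r=(q-c)@n; q=q[np.abs(r)<max(.0025,1.5*np.std(r))]
    if n[2]>0: n=-n
    # all points on the plane (edges too)
    a=T.reshape(-1,3); a=a[(np.abs((a-c)@n)<.0035)&(np.abs(a[:,1])<.04)&(a[:,0]>-.09)&(a[:,0]<.12)]
    ex=np.array([1,0,0])-n[0]*n; ex/=np.linalg.norm(ex); ey=np.cross(n,ex)
    uv=np.stack([(a-c)@ex,(a-c)@ey],1)
    # side edges for x>0.02: centre line
    f=uv[((a[:,0]>.02))]; us=np.linspace(np.percentile(f[:,0],5),np.percentile(f[:,0],93),12); mid=[];w=[]
    for u in us:
        v=f[np.abs(f[:,0]-u)<.003][:,1]; lo,hi=np.percentile(v,[.5,99.5]); mid.append((lo+hi)/2); w.append(hi-lo)
    k,b=np.polyfit(us,mid,1); bx=ex+k*ey; bx/=np.linalg.norm(bx); by=np.cross(n,bx)
    c0=c+b*ey; top=np.percentile((f[np.abs(f[:,1]-b)<.02])[:,0],99.8); end=c0+bx*top
    print("n",np.round(n,3),"bx",np.round(bx,3),"width",np.round(np.median(w),4),"upper end (tool)",np.round(end,4),"pts",len(q))
    M=np.stack([bx,by,n],1)  # board axes in tool
    return M, end-bx*.070-n*.014, s  # centre of underside in tool
def target(M,cu,th,dx,dz,up=0.):
    "rest-frame: foot corner dx inside its final x, dz above base; up lifts"
    Q=R.from_euler("z",RY).as_matrix(); bx=Q@[np.cos(th),0,np.sin(th)]; n=Q@[-np.sin(th),0,np.cos(th)]; by=np.cross(n,bx)
    U=np.array([-.050+.014*np.sin(th)+dx,0,.010+dz+up]); ctr=np.r_[REST,0]+Q@U+.07*bx
    Rt=np.stack([bx,by,n],1)@M.T
    return ctr-Rt@cu, R.from_matrix(Rt)
E
python3 - <<'E'
from lean import *
M,cu,s=board(); Rw=R.from_quat(s["tcp_rot"]); st()
B=Rw.as_matrix()@M; print("board in world: x",np.round(B[:,0],3),"n",np.round(B[:,2],3),"ctr",np.round(s["eef_pos"]+Rw.apply(cu),4)); np.savez("b.npz",M=M,cu=cu)
for up in (.10,0):
    e,Rt=target(M,cu,.915,.0015,.002,up); print(np.round(e,4),np.round(Rt.as_matrix()[:,2],3)); go(e,Rt=Rt)
E
```

```text
n [ 0.462  0.828 -0.317] bx [ 0.586 -0.016  0.81 ] width 0.0063 upper end (tool) [ 0.08    0.     -0.0204] pts 13927
30.1 [0.4922 0.2884 0.0844] yaw -0.045 f [ 0.1 -0.2 -1.3] open 0.63 ff 63.7 q [0.28 0.43 1.66 0.14 1.49 1.85]
board in world: x [ 0.172  0.008 -0.985] n [ 0.517 -0.852  0.084] ctr [0.5533 0.2961 0.1351]
[0.6587 0.2178 0.181 ] [ 0.877 -0.172  0.449]
[ 11.01   6.32 -16.09] [-0.847  2.337 -0.108]
[0.6587 0.2178 0.081 ] [ 0.877 -0.172  0.449]
[15.39  6.31 -7.1 ] [-0.847  2.337 -0.108]
```

The fit picked up bench and rest points, so I'll filter by the expected height.

```bash
sed -i 's/def board():/def board(z0=None):/; s/    q=T\[m\]; q=q/    if z0 is not None: m\&=np.abs(P[...,2]-z0)<.012; T[np.abs(P[...,2]-z0)>.012]=np.nan\n    q=T[m]; q=q/' lean.py
python3 - <<'E'
from lean import *
M,cu,s=board(.1295); Rw=R.from_quat(s["tcp_rot"]); st()
B=Rw.as_matrix()@M; print("board in world: x",np.round(B[:,0],3),"n",np.round(B[:,2],3),"ctr",np.round(s["eef_pos"]+Rw.apply(cu),4)); np.savez("b.npz",M=M,cu=cu)
for up in (.10,0):
    e,Rt=target(M,cu,.915,.0015,.002,up); print(np.round(e,4),np.round(Rt.as_matrix()[:,2],3)); go(e,Rt=Rt)
E
```

```text
n [-0.419 -0.    -0.908] bx [ 0.908 -0.002 -0.419] width 0.0542 upper end (tool) [ 0.0666  0.0001 -0.0824] pts 25417
30.1 [0.4927 0.2884 0.0848] yaw -0.045 f [-0.3  0.5 -0.8] open 0.631 ff 63.7 q [0.28 0.43 1.66 0.14 1.49 1.85]
board in world: x [ 0.999 -0.042 -0.021] n [0.021 0.    1.   ] ctr [0.5179 0.2871 0.1168]
[0.6006 0.2627 0.1276] [ 0.429  0.178 -0.886]
[ 7.93  2.1  -8.61] [ 0.01   0.92  -0.449]
[0.6006 0.2627 0.0276] [ 0.429  0.178 -0.886]
[12.3   2.09  0.39] [ 0.01   0.92  -0.449]
```

```bash
python3 -m crank '[[0.5,0.3,-3,0,0.13,-0.06],[1,0.6,-5,0,0.26,-0.13],[2,0.9,-7,0,0.39,-0.19],[4,1.2,-8,0,0.52,-0.25],[6,1.6,-8.6,0,0.65,-0.32],[7.9,2.1,-8.6,0.01,0.78,-0.38],[7.9,2.1,-8.6,0.01,0.92,-0.45],[7.9,2.1,-8.6,0.01,0.92,-0.45],[7.9,2.1,-8.6,0.01,0.92,-0.45],[7.9,2.1,-8.6,0.01,0.92,-0.45]]'
python3 -m crank '[[0,0,0,0,0,0],[0,0,0,0,0,0]]'
python3 - <<'E'
from lean import *
st(); f=np.load("b.npz"); 
for up in (.10,0.02,0):
    e,Rt=target(f["M"],f["cu"],.915,.0015,.002,up); print(np.round(e,4)); go(e,Rt=Rt)
# measure the board from the side and top cameras: plane of cork points
s=ctrl.get_state(); Rw=R.from_quat(s["tcp_rot"]).as_matrix(); B=Rw@f["M"]; c=s["eef_pos"]+Rw@f["cu"]; print("pred x",np.round(B[:,0],3),"n",np.round(B[:,2],3),"c",np.round(c,4))
for n in("wrist","side"):
    p,d,K,o,Rm=cam(n); P=cloud(d,K,o,Rm); b=(P-c)@B; m=(np.abs(b[...,0])<.09)&(np.abs(b[...,1])<.035)&(np.abs(b[...,2]-.014)<.006); q=b[m]; print(n,len(q),np.round(np.percentile(q,[.5,50,99.5],axis=0),4)); cv2.imwrite(f"pics/{n}12.png",p)
    if len(q)>50:
        w=q[np.abs(q[:,1])<.02]; A=np.c_[w[:,:2],np.ones(len(w))]; print("tilt err",np.round(np.linalg.lstsq(A,w[:,2],rcond=None)[0],4))
E
```

```text
time: 31.1
eef_pos: [0.6033, 0.2632, 0.1309]
tcp_rot: [0.952, 0.187, 0.237, -0.048]
contact_force: [0.2, 0.1, -0.2]
opening: 0.633
finger_force: 63.7
time: 31.3
eef_pos: [0.6029, 0.2631, 0.1301]
tcp_rot: [0.952, 0.187, 0.236, -0.047]
contact_force: [0.1, -0.3, -1.1]
opening: 0.632
finger_force: 63.7
31.3 [0.6029 0.2631 0.1301] yaw 0.388 f [ 0.1 -0.3 -1.1] open 0.632 ff 63.7 q [0.22 0.06 2.03 0.14 0.58 1.3 ]
[0.6006 0.2627 0.1276]
[-0.32 -0.05  0.12] [ 0.    -0.004  0.   ]
[0.6006 0.2627 0.0476]
[-4.06 -0.03  7.19] [ 0.    -0.004  0.   ]
[0.6006 0.2627 0.0276]
[-5.   -0.03  8.96] [ 0.    -0.004  0.   ]
pred x [0.561 0.231 0.795] n [-0.735 -0.302  0.607] c [0.5928 0.2586 0.17  ]
wrist 42871 [[-0.0641 -0.0288  0.0084]
 [ 0.0338 -0.0003  0.0129]
 [ 0.0699  0.0283  0.0183]]
tilt err [0.0044 0.0001 0.0127]
side 423 [[-0.0699 -0.0343  0.0082]
 [-0.0155 -0.0051  0.0131]
 [ 0.0679  0.0296  0.0192]]
tilt err [0.0091 0.0016 0.0133]
```

View pics/side12.png

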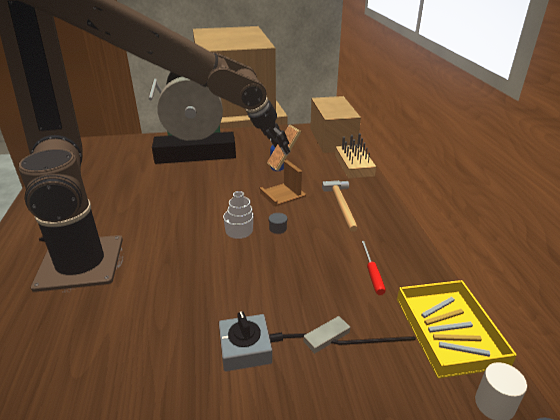

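The side view shows the board held tilted above the rest at (285,148), matching the prediction. I'll use a slightly steeper angle with 3 mm of lip clearance.

```bash
python3 - <<'E'
from lean import *
f=np.load("b.npz")
for up in (.03,0):
    e,Rt=target(f["M"],f["cu"],.945,.003,.002,up); go(e,Rt=Rt)
E
```

```text
[-3.31 -0.03  6.2 ] [0.    0.027 0.   ]
[-4.71 -0.02  8.85] [0.    0.027 0.   ]
```

```bash
python3 -m crank '[[-1,0,2,0,0.03,0],[-2.1,0,4,0,0.03,0],[-3.3,0,6.2,0,0.03,0],[-3.8,0,7,0,0.03,0],[-4.2,0,7.8,0,0.03,0],[-4.5,0,8.4,0,0.03,0],[-4.5,0,8.4,0,0.03,0],[-4.5,0,8.4,0,0.03,0]]'
python3 - <<'E'
from lean import *
st(); f=np.load("b.npz"); e,Rt=target(f["M"],f["cu"],.945,.003,.002); go(e,Rt=Rt)
s=ctrl.get_state(); Rw=R.from_quat(s["tcp_rot"]).as_matrix(); B=Rw@f["M"]; c=s["eef_pos"]+Rw@f["cu"]
for n in("wrist","side"):
    p,d,K,o,Rm=cam(n); P=cloud(d,K,o,Rm); b=(P-c)@B; m=(np.abs(b[...,0])<.09)&(np.abs(b[...,1])<.035)&(np.abs(b[...,2]-.014)<.006); q=b[m]; print(n,len(q),np.round(np.percentile(q,[.5,50,99.5],axis=0),4)); cv2.imwrite(f"pics/{n}13.png",cv2.resize(p[100:250,180:380],None,fx=3.5,fy=3.5) if n=="side" else p)
E
```

```text
time: 32.2
eef_pos: [0.6016, 0.2627, 0.0345]
tcp_rot: [0.949, 0.187, 0.251, -0.05]
contact_force: [0.4, -0.2, -0.8]
opening: 0.632
finger_force: 63.7
32.2 [0.6016 0.2627 0.0345] yaw 0.388 f [ 0.4 -0.2 -0.8] open 0.632 ff 63.7 q [0.22 0.2  2.09 0.25 0.35 1.19]
[-0.24 -0.03  0.48] [ 0.    -0.004  0.   ]
wrist 42913 [[-0.0645 -0.0288  0.0084]
 [ 0.0336 -0.0003  0.0129]
 [ 0.0699  0.0283  0.0183]]
side 431 [[-0.089  -0.0334  0.0083]
 [-0.0181 -0.0035  0.0136]
 [ 0.0692  0.0307  0.0194]]
```

View pics/side13.png

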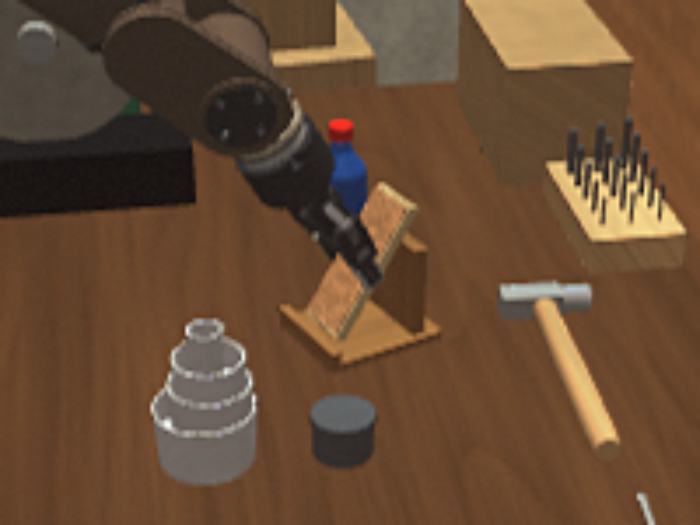

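The side crop shows the board's foot just behind the lip at (325,330) and its back near the upright. I'll do the final lowering, release, and retreat.

```bash
python3 -m crank '[[-0.1,0,0.2,0,0,0],[-0.2,0,0.4,0,0,0],[-0.25,0,0.5,0,0,0],[-0.25,0,0.5,0,0,0],[-0.25,0,0.5,0,0,0]]'
python3 -c "from h import *; st()"
python3 -m crank '[[0,0,0,0,0,0],[0,0,0,0,0,0],[0,0,0,0,0,0],[0,0,0,0,0,0],[0,0,0,0,0,0]]' 0.85
python3 -m crank '[[0,0,-1,0,0,0],[0,0,-2,0,0,0],[0,0,-4,0,0,0],[0,0,-7,0,0,0],[-1,0,-10,0,-0.1,0],[-2,0,-14,0,-0.2,0],[-3,0,-17,0,-0.3,0],[-3,0,-17,0,-0.4,0],[-3,0,-17,0,-0.45,0],[-3,0,-17,0,-0.45,0]]' 0.85
python3 -m crank '[[-5,0,-3,0,0,0],[-5,0,-3,0,0,0],[-5,0,-3,0,0,0],[-5,0,-3,0,0,0]]'
python3 - <<'E'
from lean import *
st(); import meas
for n in("side","wrist","top"):
    p,d,K,o,Rm=cam(n); cv2.imwrite(f"pics/{n}14.png",cv2.resize(p[100:400,180:400],None,fx=2,fy=2) if n=="side" else p)
    P=cloud(d,K,o,Rm); Q=R.from_euler("z",RY).as_matrix(); b=(P-np.r_[REST,0])@Q; H=cv2.cvtColor(p,cv2.COLOR_BGR2HSV)
    m=(np.abs(b[...,0])<.06)&(np.abs(b[...,1])<.022)&(b[...,2]>.035)&(b[...,2]<.12)&(b[...,2]>.05+ (b[...,0]+.02)*1.1)
    q=b[m]
    if len(q)<60: print(n,len(q)); continue
    k=np.linalg.lstsq(np.c_[q[:,0],q[:,1],np.ones(len(q))],q[:,2],rcond=None)[0]
    g=b[np.isfinite(b[...,2])]; g=g[(np.abs(g[:,2]-g[:,:2]@k[:2]-k[2])<.005)&(np.abs(g[:,1])<.05)&(np.abs(g[:,0])<.08)&(g[:,2]>.024)]
    print(n,len(q),"slope deg",np.degrees(np.arctan(k[0])),k,np.round(np.percentile(g,[.5,50,99.5],axis=0),4))
E
```

```text
time: 32.8
eef_pos: [0.602, 0.2629, 0.0289]
tcp_rot: [0.949, 0.187, 0.251, -0.05]
contact_force: [0.5, 0.4, 1.9]
opening: 0.632
finger_force: 64.1
32.8 [0.602  0.2629 0.0289] yaw 0.388 f [0.5 0.4 1.9] open 0.632 ff 64.1 q [0.22 0.21 2.09 0.25 0.34 1.18]
time: 33.3
eef_pos: [0.6009, 0.2626, 0.0277]
tcp_rot: [0.949, 0.187, 0.25, -0.05]
contact_force: [-0.4, -1.1, 0.3]
opening: 0.85
finger_force: 0.0
time: 34.3
eef_pos: [0.5007, 0.2209, 0.1627]
tcp_rot: [0.981, 0.193, 0.033, -0.007]
contact_force: [-0.9, -0.8, -0.2]
opening: 0.853
finger_force: 0.0
time: 34.7
eef_pos: [0.4517, 0.201, 0.188]
tcp_rot: [0.981, 0.193, 0.033, -0.007]
contact_force: [-1.1, 0.8, 0.7]
opening: 0.848
finger_force: 0.0
34.7 [0.4517 0.201  0.188 ] yaw 0.389 f [-1.1  0.8  0.7] open 0.848 ff 0.0 q [ 0.2  -0.16  2.06  0.02  1.18  1.38]
side 278 slope deg 53.4305775737831 [1.3480035  0.01536118 0.08359758] [[-0.0438 -0.0312  0.0247]
 [-0.0013 -0.0024  0.0812]
 [ 0.0364  0.027   0.1312]]
wrist 3762 slope deg 54.02594875011618 [1.37769360e+00 9.43744295e-04 8.22014111e-02] [[-0.0418 -0.0273  0.0245]
 [-0.0155 -0.001   0.0608]
 [ 0.0028  0.0258  0.0863]]
top 333 slope deg 53.142857041065476 [ 1.33395188 -0.02263209  0.08083967] [[-4.070e-02 -2.610e-02  2.450e-02]
 [ 1.000e-04  9.000e-04  8.050e-02]
 [ 3.840e-02  2.820e-02  1.301e-01]]
```

View pics/side14.png

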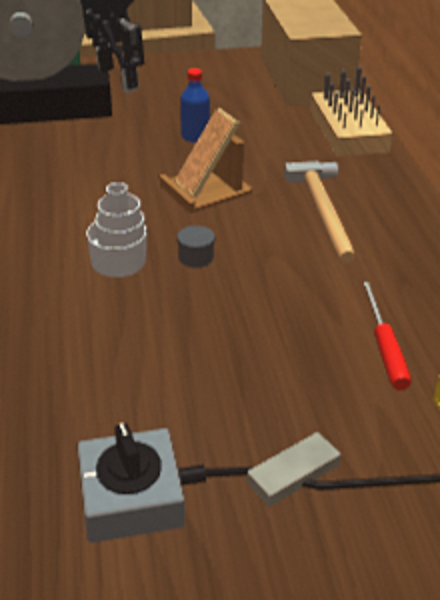

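The final side view shows the board leaning cork up at (205,150) at about 53°, its underside at the upright's edge. The cups are nested at (117,230), the knob is turned, and the other things are in place. Handing in.

```bash
python3 -c "from plant import ctrl; print(ctrl.sign_off())"
```

```text
the job is handed in; nothing more can be done
None
```

The job is done and handed in at about 35 s of the 210 s allowed: the isolator is turned to its second position, the three cups present (35, 30, 15) are nested in the base cup, and the honing board leans cork side up on the rest.

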